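Hold a carton in the bench clamp

TASK

Get the small carton held in the bench clamp so it can be strapped: first swing the clamp's red lever to the broad white 60-degree mark on its scale, then pump the orange trigger until the jaw presses the carton against the stop and the green ring, but no red, shows on the stem behind the jaw. Too much pressure crushes the carton. Work only with the lever and the trigger, keep the gripper off carton and jaw, leave the other things where they are, and finish while still holding the trigger squeezed so that the pressure stays in the green.

Things in the scene. Friction and masses are not known exactly. Their poses are not given: they have to be found in the camera images.
- clamp: Bench box clamp fixed to the table: base plate 540 x 150 x 20 mm, dark teal housing. Origin on the table top. x = clamping direction (black rear handle towards steel stop), z up; lever on the -y side. In its frame, mm: base x -180..360; housing x -95..105, y +-28, top z 93; fixed handle x -160..-136, y +-17, top z 165; jaw head between housing and carton, top z 85.
- lever_knob (a point): Red ball, 20 mm across, on the end of the lever; this point at its centre. Moves on a circle of radius 100 mm about lever_hinge, in the clamp's x-z plane. A 9 mm steel rod runs from it to the hinge. 25 mm free on both sides along the clamp's y for fingers.
- lever_hinge (a point): Point on the lever's hinge axis (parallel to the clamp's y), in the plane of the knob, 50 mm above the table. The lever stays where it is left (about 1 N at the knob moves it). Below about 40 degrees a cam holds the drive pawl off the bar: pumping then moves nothing.
- lever (a joint): Lever angle, rad, 0 to 1.48. At 0 it leans 40 degrees (0.698 rad) from upright towards the rear handle (clamp -x); it grows as the knob swings over the top towards the carton (+x). The black scale plate behind has thin grey ticks every 15 degrees and one broad white mark at 60 degrees = 1.047 rad (lever then leans 20 degrees towards the carton).
- grip_bar (a point): The orange trigger: a round cross bar (14 mm thick, 70 mm long along the clamp's y) on a narrow orange blade 6 x 20 mm. This point is the bar's middle, about 147 mm above the table; it moves on a circle of radius 65 mm about trigger_hinge, in the clamp's x-z plane. Pinch it from above along the clamp's x, or push it from the front; over 40 mm free on either side.
- trigger_hinge (a point): Point on the trigger's hinge axis (parallel to the clamp's y), 85 mm above the table. A spring returns the trigger (2 to 4 N at the bar); under clamping load the bar needs about 12 N.
- trigger (a joint): Squeeze of the trigger, rad: 0 released (leans 0.28 rad towards the carton, clamp +x) to 0.56 fully squeezed (leans 0.28 rad towards the rear handle). A full squeeze moves the jaw 8 to 14 mm (25 mm per rad, the first up to 4 mm of a stroke may be idle).
- jaw (a joint): Advance of the jaw along the clamp's x, m, 0 to 0.085; driven by the trigger through ratchet teeth of 4 mm. When the trigger is released the jaw stays by friction, but only against about 5 to 7 N: a stronger clamping pressure lasts only as long as the trigger is kept squeezed.
- plunger (a joint): How far the sprung pad is pushed back into the jaw, m, 0 to 0.021; spring 1 N per mm. Its stem comes out of the back of the jaw head by as much: first 8 mm plain steel, then green from 8 to 13.5 mm, then red. Above 15 mm the carton is crushed. (The carton slides at about 2 to 3 N until it meets the stop.)
- pad (a point): Orange square pad (46 x 46 x 8 mm) in front of the jaw head, facing the carton; this point at the centre of its face, 55 mm above the table.
- jaw_head (a point): Teal jaw head 20 x 54 x 60 mm that carries the pad; this point at its centre. Not to be touched.
- carton_center (a point): The small cardboard carton to be held, 80 (along the clamp's x) x 70 x 65 mm, 0.18 to 0.35 kg, loose on the base plate between pad and stop, up to 10 mm short of the stop; point at its centre, 52 mm above the table.
- carton: The same carton; origin at the centre of its underside.
- stop: Fixed steel plate 22 x 100 x 85 mm at the end of the clamp; origin at the foot of the face that meets the carton (x = 335 mm in the clamp's frame).
- tape_roll_mid (a point): Roll of tan packing tape lying flat on the table on the robot's side of the clamp, 100 mm across, 48 mm high; point at its centre. Bystander.
- screwdriver_grip (a point): Green-handled screwdriver, 180 mm long, lying on the table on the lever's side of the clamp; point on its handle. Bystander.
- small_carton_center (a point): Second, flatter cardboard carton 90 x 120 x 50 mm standing on the bare table, not in the clamp; point at its centre. Bystander.
- screw_jar_mid (a point): Jar with blue cap, 64 mm across, 90 mm high, on the lever's side of the clamp near the rear handle; point half-way up. Bystander.
- label_stack_mid (a point): Stack of blank labels 100 x 140 x 30 mm with a blue band, on the lever's side of the clamp, near the carton; point at its centre. Bystander.
- sensor_case_mid (a point): Small green plastic case 70 x 50 x 35 mm on the robot's side of the clamp; point at its centre. Bystander.
- glue_can_mid (a point): Small yellow can, 52 mm across, 110 mm high, beyond the clamp's stop end on the lever's side; point half-way up. Bystander.
Not all that is in view belongs to the job. Leave any black look-alike of the carton alone.

How it is judged:
By the outcome, as a careful person would: the job done as asked, in the order asked, and still so for the second after the job is handed in, while the arm keeps its last pose, push and grip.
It also fails if it takes over 64 s, if anything falls off the work surface, if the arm or the gripper's body presses on something with over 40 N, if the wrist force passes 120 N, or if a joint passes its speed limit or range.

ROBOT

A 7-joint arm with a two-finger parallel gripper is mounted at the origin on the work surface. World frame = base frame: x ahead of the robot, y to its left, z up, the work surface at z = 0. Lengths are in m, angles in rad, forces in N, time in s.
With the tool pointing down it reaches from about 0.375 to 0.925 m from the base axis. Payload 3.1 kg.
Tool frame: the origin (TCP) lies at the centre of the arm's flange, where the gripper is bolted on; the fingertips stand 173 mm ahead of it and the grasp point (between the pads) lies 155 mm ahead of it; y points along the fingers, z is the direction in which the jaws open and shut, and the axes are right-handed (so a half turn about y gives the same grasp; the last joint's range is limited). The gripper opens to 85 mm and grips with 20 to 120 N. Pads are 22 mm wide; open, the fingers measure 114 mm over their backs; the gripper's body (76 mm by 85 mm) begins 54 mm behind the grasp point. The pads swing forward as they close: fully open they stand 13 mm farther back than shut.
Start: joints at [-1.331, 0.383, 0.044, 1.598, -0.018, 1.161, -0.05], TCP at [0.215, 0.613, 0.405] pointing down, gripper open.
Joint ranges: [-2.61, 2.61], [-0.41, 2.15], [-1.48, 1.57], [0, 2.5], [-1.57, 4.71], [0.05, 1.97], [-2.85, 2.85]. Speed limits (rad/s): [2.79, 2.79, 3.14, 3.14, 3.14, 3.14, 3.14].

INTERFACE

Orientations are given as a rotation vector (axis times angle).
In Python, from workcell import r gives the robot as it stands.
- The arm moves only by the tool move_arm, never from a script. Its argument "targets" is one flat list of numbers, 7 for each row, row after row: the shift along the tool's x, y, z in mm, then the turn, a rotation vector about the tool's x, y, z in degrees, then the opening, from 0 (shut) to 1 (fully open). In form: [tx, ty, tz, wx, wy, wz, hand, tx, ty, tz, wx, wy, wz, hand, ...]. A call has 1 to 20 rows; each row shifts and turns the commanded pose from where the row before left it, along the tool's axes as they then stand; what a row does not reach is not made up. A row lasts 1/10 s, in which the tool goes at most 50 mm and 8.59 degrees, less where a joint would pass 70% of its speed; a pose out of reach is approached as far as the arm can. A call with a gripper value outside its range is refused whole. The fingers move at their own pace and stop on an object; the grip force is fixed at half the most. Time passes only in rows, so rows that do not move let the fingers close. It gives the time, the measured TCP pose, the force and the opening at its end, in the units of the state.
- r.observe(): the state, without advancing time (a new reading comes with each control period).
- r.get_image(name): name is "side" or "top" or "wrist"; returns a dict with "frame" (480x640x3 uint8, blue, green, red), "depth" (480x640 float32, m along the optical axis (not along the pixel's ray), 0 where there is no reading), "vertical_fov" (degrees; the focal length in pixels is half the picture's height over the tangent of half this angle, whatever the lens; pixels are square), "cx", "cy" (the principal point, pixels), "R" (3x3) and "t" (3): a world point X has camera coordinates R X + t; the wrist camera has in their place "mount" (4x4, takes a point from camera to tool coordinates, whose origin is the TCP and whose axes are the tool frame's). Camera axes: x right, y down, z forward; pixel columns grow to the right and rows downward; lengths in m; the calibration is good to about 2 mm. The wrist camera is an equidistant fisheye: a pixel r from the principal point sees the ray r / f radians off the axis. A picture is of the moment at which its call begins: read the wrist's pose just before it.
- r.hand_in(): hands the job in, once; it reports no verdict.
The state is a dict: "clock": time; "joint_pos": joint angles; "qvel": joint speeds; "effort": joint torques, N m; "position": TCP position; "ee_rot": TCP orientation; "force": force on the tool from outside, world axes, zero at the start; "torque": the same for the moment, N m; "gripper_width": opening from 0.0 (shut) to 1.0 (fully open).
Only numpy, scipy, OpenCV 4.12 (cv2) and the standard library are available. Lean on these libraries where they do the work, as an engineer would, in place of code of your own. Each camera call takes 0.05 s, during which the arm holds its last target.

## Working session

There is one attempt and no reset: what is moved stays moved. The work goes in short steps, Python scripts to look and compute and a tool call to move; the robot and the scene stay as the last step left them, time stands still between calls to the robot, and variables do not carry over. Pictures are saved under pics/ and viewed, and the job is handed in when it is done.

Besides the shell and the picture viewer there is one more tool, called after ">>>" as name(argument=value, ...) on one line, values as JSON. move_arm: Moves the arm, as the interface text tells. Its arguments: {"type":"object","properties":{"targets":{"type":"array"}},"required":["targets"]}

```bash
mkdir -p pics; ls
python3 - <<'E'
from workcell import r
import cv2,numpy as np
s=r.observe(); print({k:np.round(v,3) for k,v in s.items()})
for n in("side","top","wrist"):
    im=r.get_image(n); cv2.imwrite(f"pics/{n}0.png",im["frame"]); np.savez(f"{n}0.npz",**im)
    print(n,{k:np.round(v,3) for k,v in im.items() if k not in("frame","depth")})
E
```

```text
pics
{'clock': np.float64(0.0), 'joint_pos': array([-1.331,  0.384,  0.044,  1.6  , -0.018,  1.161, -0.05 ]), 'qvel': array([-0.   ,  0.   ,  0.001, -0.001, -0.001, -0.002,  0.002]), 'effort': array([-0.0000e+00, -4.3348e+01,  1.0250e+00, -2.4952e+01,  1.1000e-02,
        1.1000e-02, -0.0000e+00]), 'position': array([0.215, 0.613, 0.403]), 'ee_rot': array([-1.557,  0.265, -0.265]), 'force': array([-0.19 , -0.167, -0.081]), 'torque': array([0.032, 0.059, 0.011]), 'gripper_width': np.float64(1.002)}
side {'vertical_fov': np.float64(49.993), 'cx': np.float64(322.946), 'cy': np.float64(241.666), 'R': array([[ 0.854, -0.52 ,  0.001],
       [-0.338, -0.556, -0.759],
       [ 0.395,  0.648, -0.651]]), 't': array([-0.386,  0.285,  0.961])}
top {'vertical_fov': np.float64(57.358), 'cx': np.float64(322.81), 'cy': np.float64(238.432), 'R': array([[-0.054, -0.999, -0.002],
       [-0.977,  0.054, -0.209],
       [ 0.208, -0.01 , -0.978]]), 't': array([0.062, 0.473, 1.108])}
wrist {'vertical_fov': np.float64(65.706), 'cx': np.float64(320.815), 'cy': np.float64(237.429), 'mount': array([[-0.001,  0.955,  0.296, -0.076],
       [-0.   , -0.296,  0.955,  0.032],
       [ 1.   ,  0.001,  0.   , -0.   ],
       [ 0.   ,  0.   ,  0.   ,  1.   ]])}
```

View pics/side0.png

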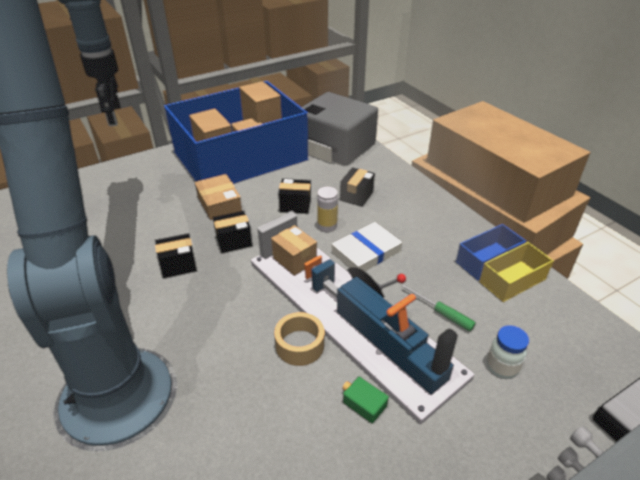

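View pics/top0.png

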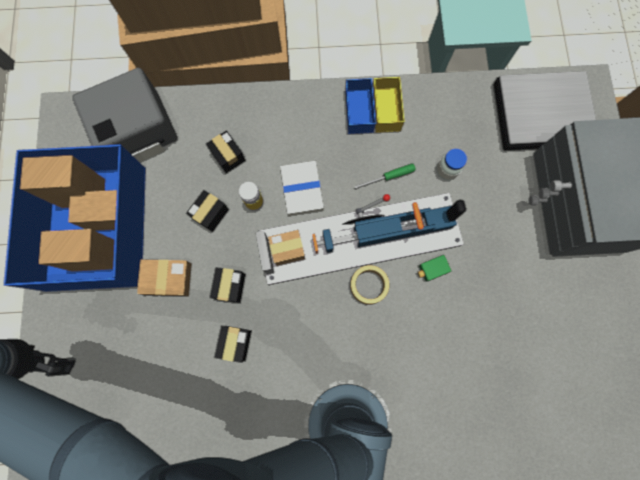

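View pics/wrist0.png

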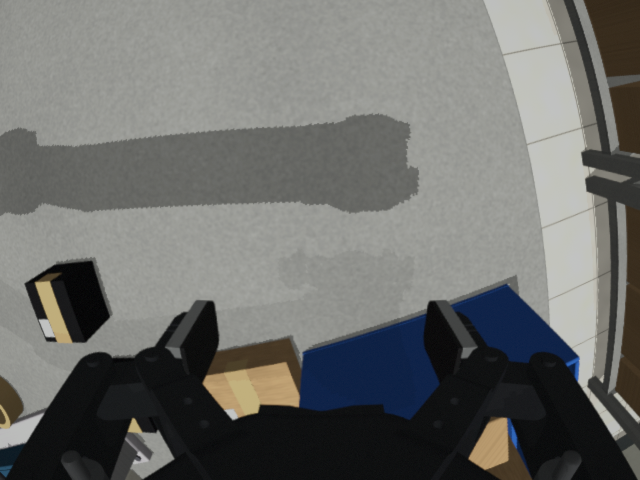

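Run:
```python
import cv2,numpy as np
im=cv2.imread("pics/top0.png")[150:300,240:480]; cv2.imwrite("pics/topc.png",cv2.resize(im,None,fx=3.3,fy=3.3,interpolation=cv2.INTER_CUBIC))
im=cv2.imread("pics/side0.png")[200:420,240:480]; cv2.imwrite("pics/sidec.png",cv2.resize(im,None,fx=2.7,fy=2.7,interpolation=cv2.INTER_CUBIC))
```

```text
(no output)
```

View pics/topc.png

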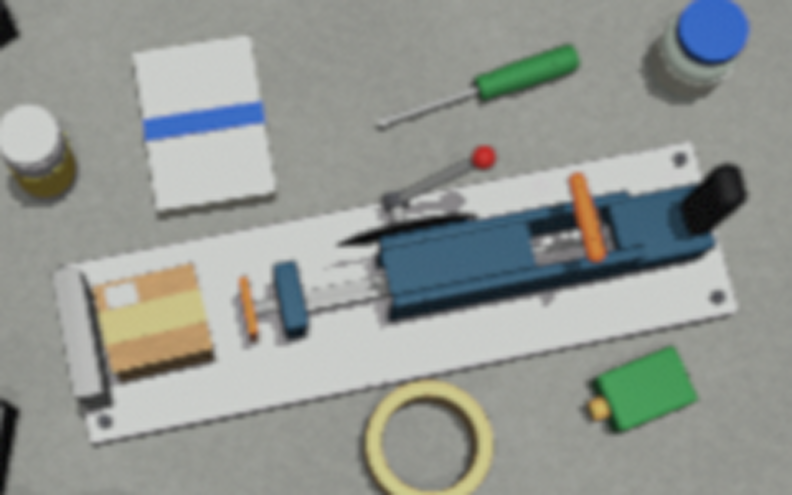

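View pics/sidec.png

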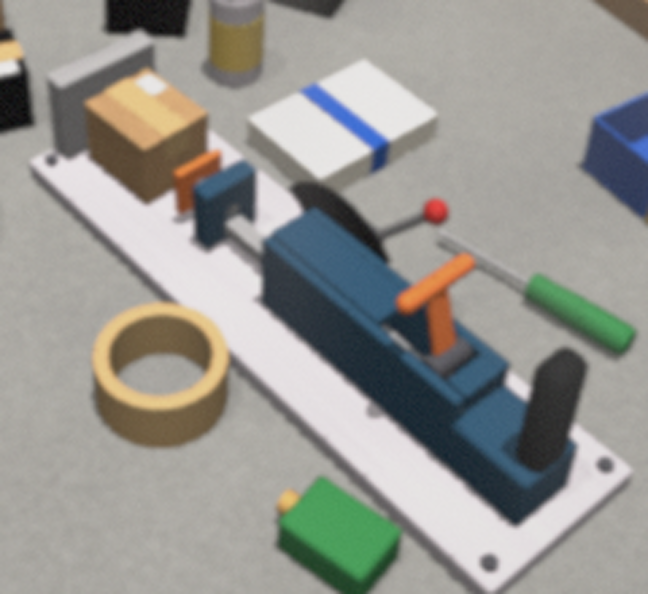

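```bash
cat > h.py <<'E'
import numpy as np,cv2
from scipy.spatial.transform import Rotation as Ro
def cam(d):
    f=240/np.tan(np.radians(float(d["vertical_fov"]))/2); return f,float(d["cx"]),float(d["cy"])
def ray(d,u,v):
    f,cx,cy=cam(d); R=d["R"]; t=d["t"]
    return -R.T@t, R.T@np.array([(u-cx)/f,(v-cy)/f,1])
def atz(d,u,v,z):
    o,w=ray(d,u,v); return o+w*(z-o[2])/w[2]
def dep(d,u,v):
    o,w=ray(d,u,v); return o+w*d["depth"][int(round(v)),int(round(u))]
def tri(rays):
    A=0;b=0
    for o,w in rays:
        w=w/np.linalg.norm(w); P=np.eye(3)-np.outer(w,w); A=A+P;b=b+P@o
    return np.linalg.solve(A,b)
def proj(d,X):
    f,cx,cy=cam(d); c=d["R"]@X+d["t"]; return cx+f*c[0]/c[2],cy+f*c[1]/c[2]
E
python3 - <<'E'
from h import *
np.set_printoptions(precision=4,suppress=True)
T=dict(np.load("top0.npz"));S=dict(np.load("side0.npz"))
tc=lambda u,v:(u/3.3+240-.35,v/3.3+150-.35)
sc=lambda u,v:(u/2.7+240-.3,v/2.7+200-.3)
C=[atz(T,*tc(*p),.02) for p in[(690,143),(735,312),(93,443),(57,268)]]
loc=np.array([[-.18,-.075],[-.18,.075],[.36,.075],[.36,-.075]])
C=np.array(C);print(C)
m=C[:,:2].mean(0); lm=loc.mean(0)
H=(loc-lm).T@(C[:,:2]-m);th=np.arctan2(H[0,1]-H[1,0],H[0,0]+H[1,1])
Rz=np.array([[np.cos(th),-np.sin(th)],[np.sin(th),np.cos(th)]]);o=m-Rz@lm
print("clamp",o,th,np.degrees(th)); print("res",(C[:,:2]-o)@Rz-loc)
def tocl(X): return np.r_[(X[:2]-o)@Rz,X[2]]
CS=[atz(S,*sc(*p),.02) for p in[(630,470),(490,595),(32,162)]]
print("side corners",[tocl(c) for c in CS])
for n,a,b in[("knob",(484,157),(435,210)),("bar-",(578,180),(467,262)),("bar+",(597,253),(405,302))]:
    X=tri([ray(T,*tc(*a)),ray(S,*sc(*b))]); print(n,X,tocl(X),"depT",tocl(dep(T,*tc(*a))),"depS",tocl(dep(S,*sc(*b))))
E
```

```text
[[ 0.5918 -0.3196  0.02  ]
 [ 0.4459 -0.3398  0.02  ]
 [ 0.3673  0.1879  0.02  ]
 [ 0.5133  0.2134  0.02  ]]
clamp [ 0.4928 -0.1536] 1.7184186161905741 98.45813414443117
res [[ 0.0012  0.0015]
 [ 0.0027 -0.0012]
 [-0.0038 -0.0011]
 [-0.      0.0008]]
side corners [array([-0.1799, -0.0699,  0.02  ]), array([-0.1818,  0.0773,  0.02  ]), array([0.3537, 0.0737, 0.02  ])]
knob [ 0.5549 -0.1274  0.1293] [ 0.0167 -0.0653  0.1293] depT [ 0.0183 -0.0633  0.1393] depS [ 0.0129 -0.0592  0.1356]
bar- [ 0.5283 -0.1928  0.148 ] [-0.0441 -0.0293  0.148 ] depT [-0.0416 -0.0272  0.1573] depS [-0.0458 -0.0266  0.1512]
bar+ [ 0.4708 -0.2006  0.1488] [-0.0433  0.0287  0.1488] depT [-0.0424  0.0288  0.1548] depS [-0.0458  0.0334  0.1537]
```

```bash
cat >> h.py <<'E'
np.set_printoptions(precision=4,suppress=True)
th=1.7184; o2=np.array([.4928,-.1536])
RC=np.array([[np.cos(th),-np.sin(th),0],[np.sin(th),np.cos(th),0],[0,0,1]]); OC=np.r_[o2,0]
def c2w(p): return OC+RC@np.asarray(p,float)
def w2c(p): return RC.T@(np.asarray(p)-OC)
def rowplan(Rcur,pcur,Rt,pt):
    # total shift in current tool axes(mm), rotvec deg
    return Rcur.T@(pt-pcur)*1e3, np.degrees(Ro.from_matrix(Rcur.T@Rt).as_rotvec())
RA=RC@np.array([[0,-1,0],[0,0,-1],[1,0,0]]).T  # placeholder, set below
RA=RC@np.column_stack([[0,-1,0],[0,0,-1],[1,0,0]])   # tool x=-Yc,y=down,z=Xc
RB=RC@np.column_stack([[0,1,0],[0,0,-1],[-1,0,0]])
E
python3 - <<'E'
from h import *
from workcell import r
s=r.observe();Rc=Ro.from_rotvec(s["ee_rot"]).as_matrix();print(Rc)
print(np.linalg.det(RA))
for n,R in(("A",RA),("B",RB)):
    print(n,rowplan(Rc,s["position"],R,c2w([.05,-.065,.40])))
T=dict(np.load("top0.npz"))
tc=lambda u,v:(u/3.3+240-.35,v/3.3+150-.35)
print("pad top",w2c(atz(T,*tc(247,280),.078)),w2c(atz(T,*tc(254,336),.078)))
print("jaw top",w2c(atz(T,*tc(285,264),.085)),w2c(atz(T,*tc(302,330),.085)))
print("carton",[w2c(atz(T,*tc(*p),.085)) for p in[(192,264),(212,352),(93,285),(112,373)]])
print("stop",[w2c(atz(T,*tc(*p),.085)) for p in[(80,268),(105,395)]])
E
```

```text
[[ 0.9435 -0.0006  0.3313]
 [-0.3313 -0.002   0.9435]
 [ 0.0001 -1.     -0.0021]]
1.0
A (array([ 550.0005,    4.7939, -556.7259]), array([  0.1185, -27.8044,  -0.024 ]))
B (array([ 550.0005,    4.7939, -556.7259]), array([  0.0325, 152.1956,   0.1605]))
pad top [ 0.21   -0.0199  0.078 ] [0.2134 0.0248 0.078 ]
jaw top [ 0.1787 -0.0249  0.085 ] [0.1764 0.0289 0.085 ]
carton [array([ 0.2496, -0.0395,  0.085 ]), array([0.2477, 0.0318, 0.085 ]), array([ 0.328 , -0.0385,  0.085 ]), array([0.3259, 0.0324, 0.085 ])]
stop [array([ 0.3356, -0.0538,  0.085 ]), array([0.3341, 0.0481, 0.085 ])]
```

Run:
```python
from h import *
from workcell import r
s=r.observe()
print(RA.T@(c2w([.05,-.065,.40])-s["position"])*1e3)
```

```text
[ 226.8096    3.5823 -749.0072]
```

>>> move_arm(targets=[0,0,0,0,-6.95,0,0.7,0,0,0,0,-6.95,0,0.7,0,0,0,0,-6.95,0,0.7,0,0,0,0,-6.95,0,0.7])

```text
clock: 0.55
position: [0.2153, 0.6131, 0.4041]
ee_rot: [-1.569, -0.119, 0.12]
force: [0.1, 0.5, 0.8]
gripper_width: 0.699
```

>>> move_arm(targets=[11.3,0.2,-37.4,0,0,0,0.7,11.3,0.2,-37.4,0,0,0,0.7,11.3,0.2,-37.4,0,0,0,0.7,11.3,0.2,-37.4,0,0,0,0.7,11.3,0.2,-37.4,0,0,0,0.7,11.3,0.2,-37.4,0,0,0,0.7,11.3,0.2,-37.4,0,0,0,0.7,11.3,0.2,-37.4,0,0,0,0.7,11.3,0.2,-37.4,0,0,0,0.7,11.3,0.2,-37.4,0,0,0,0.7,11.3,0.2,-37.4,0,0,0,0.7,11.3,0.2,-37.4,0,0,0,0.7,11.3,0.2,-37.4,0,0,0,0.7,11.3,0.2,-37.4,0,0,0,0.7,11.3,0.2,-37.4,0,0,0,0.7,11.3,0.2,-37.4,0,0,0,0.7,11.3,0.2,-37.4,0,0,0,0.7,11.3,0.2,-37.4,0,0,0,0.7,11.3,0.2,-37.4,0,0,0,0.7,11.3,0.2,-37.4,0,0,0,0.7])

```text
clock: 2.55
position: [0.5491, -0.0947, 0.4004]
ee_rot: [-1.567, -0.116, 0.116]
force: [0.5, -0.1, 0.5]
gripper_width: 0.703
```

Run:
```python
from h import *
from workcell import r
s=r.observe(); print(s["clock"],w2c(s["position"]),np.degrees(Ro.from_matrix(RA.T@Ro.from_rotvec(s["ee_rot"]).as_matrix()).as_rotvec()),s["joint_pos"],s["qvel"])
im=r.get_image("wrist");cv2.imwrite("pics/wrist1.png",im["frame"]);np.savez("wrist1.npz",pos=s["position"],rot=s["ee_rot"],**im)
```

```text
2.55 [ 0.05   -0.0644  0.4004] [ 0.0175 -0.0104  0.016 ] [-0.3932  0.2313  0.5628  1.8506 -0.138   1.0987  1.9392] [ 0.5651  0.5021  0.2171 -0.488  -0.3332  0.0906  0.8765]
```

View pics/wrist1.png

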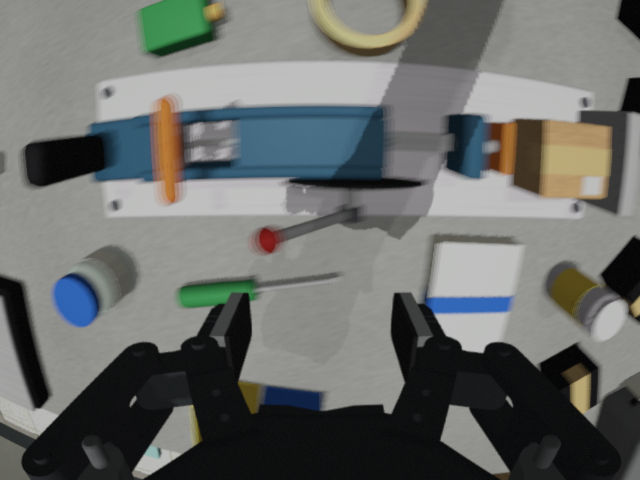

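```bash
cat >> h.py <<'E'
def wray(d,u,v):
    f,cx,cy=cam(d); x,y=u-cx,v-cy; rr=np.hypot(x,y); a=rr/f
    c=np.array([np.sin(a)*x/rr,np.sin(a)*y/rr,np.cos(a)]) if rr>0 else np.array([0,0,1.])
    M=d["mount"]; R=Ro.from_rotvec(d["rot"]).as_matrix()
    return d["pos"]+R@M[:3,3], R@M[:3,:3]@c
def hit(ow,axis,val):  # in clamp frame
    o=w2c(ow[0]); w=RC.T@ow[1]; return o+w*(val-o[axis])/w[axis]
def shot(n):
    from workcell import r
    s=r.observe(); im=r.get_image("wrist");cv2.imwrite(f"pics/{n}.png",im["frame"]);np.savez(n+".npz",pos=s["position"],rot=s["ee_rot"],**im)
    print(s["clock"],"clampTCP",w2c(s["position"]),"rot",np.degrees(Ro.from_matrix(RA.T@Ro.from_rotvec(s["ee_rot"]).as_matrix()).as_rotvec()),"F_clamp",RC.T@s["force"],s["gripper_width"])
    return im["frame"]
E
python3 - <<'E'
from h import *
im=shot("wrist2")
cv2.imwrite("pics/wrist2c.png",cv2.resize(im[120:280,220:460],None,fx=3.3,fy=3.3,interpolation=cv2.INTER_CUBIC))
E
```

```text
2.6 clampTCP [ 0.0425 -0.0645  0.4012] rot [-0.4331  0.4791 -0.1562] F_clamp [-6.5144 -2.0239  1.8414] 0.6990911803507462
```

View pics/wrist2c.png

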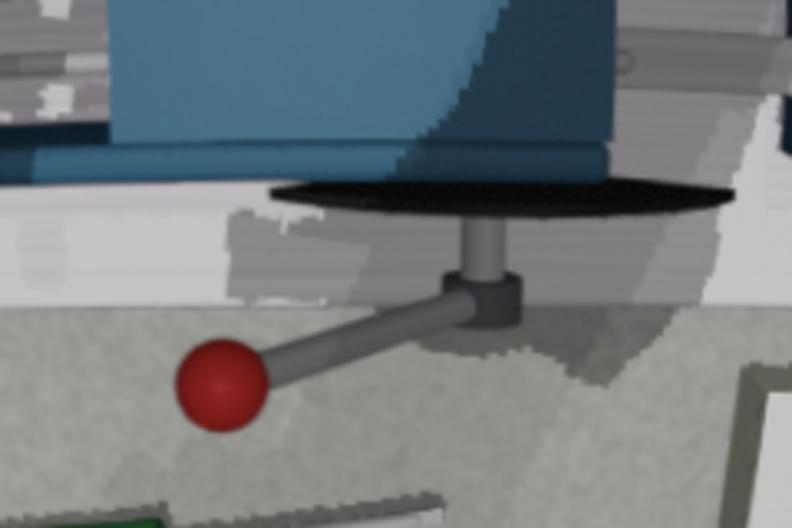

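Run:
```python
from h import *
im=shot("wrist3")
d=dict(np.load("wrist3.npz"))
# knob: red blob centroid
def red(im):
    b,g,rr=[im[...,i].astype(int) for i in range(3)]
    m=((rr>90)&(g<60)&(b<60)).astype(np.uint8); n,l,st,c=cv2.connectedComponentsWithStats(m)
    return [(st[i,4],c[i]) for i in range(1,n) if st[i,4]>60]
for a,c in red(im):
    print(a,c,"knob by y",hit(wray(d,*c),2,.129), "depth",d["depth"][int(c[1]),int(c[0])])
cv2.imwrite("pics/wrist3c.png",cv2.resize(im[80:280,220:460],None,fx=3,fy=3,interpolation=cv2.INTER_CUBIC))
```

```text
2.65 clampTCP [ 0.0448 -0.0639  0.401 ] rot [-0.2966  0.5619 -0.0432] F_clamp [-0.5578  0.6392 -0.3521] 0.7019311393775512
555 [284.3405 238.4649] knob by y [ 0.0188 -0.0632  0.129 ] depth 0.24310693
```

View pics/wrist3c.png

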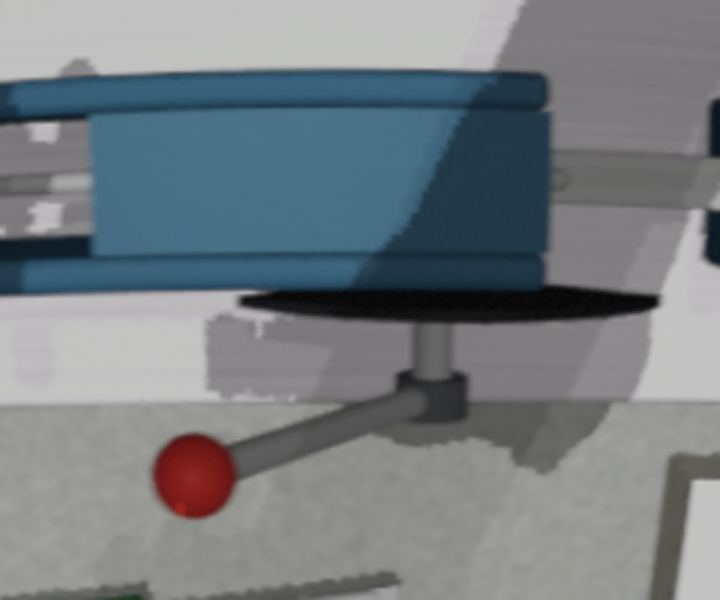

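Run:
```python
from h import *
d=dict(np.load("wrist3.npz"))
for z in(.05,.06): print(hit(wray(d,364,211.5),2,z))
print("housing front",hit(wray(d,220+548/3,80+180/3),2,.093), "scale ends",hit(wray(d,220+240/3,80+302/3),2,.05),hit(wray(d,220+658/3,80+302/3),2,.05))
```

```text
[ 0.0814 -0.0634  0.05  ]
[ 0.0802 -0.061   0.06  ]
housing front [0.105  0.0019 0.093 ] scale ends [ 0.0254 -0.0355  0.05  ] [ 0.1492 -0.0348  0.05  ]
```

>>> move_arm(targets=[0,0,-8,0,0,0,0.5,0,5,-8,0,0,0,0.5,0,16,-8,0,0,0,0.5,0,24,0,0,0,0,0.5,0,24,0,0,0,0,0.5,0,24,0,0,0,0,0.5,0,16,0,0,0,0,0.5,0,8,0,0,0,0,0.5,0,0,0,0,0,0,0.5,0,0,0,0,0,0,0.5])

```text
clock: 3.7
position: [0.5528, -0.1173, 0.2842]
ee_rot: [-1.568, -0.117, 0.115]
force: [-0.2, 0.4, -1.0]
gripper_width: 0.497
```

Run:
```python
from h import *
im=shot("wrist4")
```

```text
3.7 clampTCP [ 0.027  -0.0647  0.2842] rot [-0.0251  0.0087 -0.0656] F_clamp [ 0.4297  0.1225 -0.9879] 0.49748580313005575
```

View pics/wrist4.png

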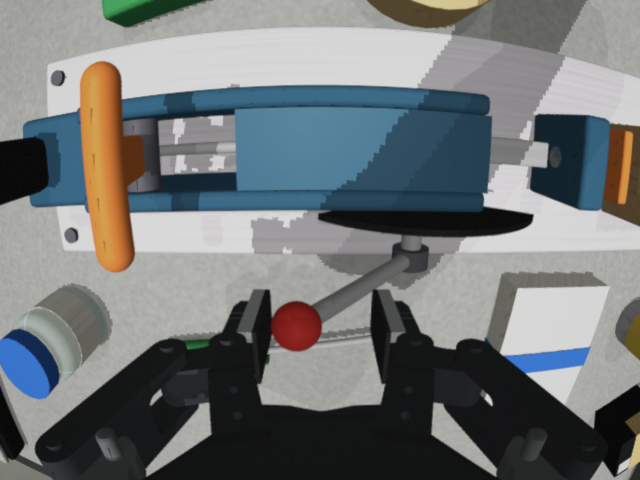

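>>> move_arm(targets=[0,-4.6,9,0,0,0,0.5,0,-5.4,9,0,0,0,0.5,0,-4.4,9.4,0,0,0,0.5,0,-3.4,9.9,0,0,0,0.5,0,-2.4,10.2,0,0,0,0.5,0,-1.3,10.4,0,0,0,0.5,0,0,10.5,0,0,0,0.5,0,0.9,10.4,0,0,0,0.5,0,1.6,8.6,0,0,0,0.5,0,1.3,5,0,0,0,0.5,0,0,0,0,0,0,0.5,0,0,0,0,0,0,0.5,0,0,0,0,0,0,0.5])

```text
clock: 5.05
position: [0.5387, -0.0262, 0.3012]
ee_rot: [-1.568, -0.115, 0.115]
force: [0.2, -0.3, 0.1]
gripper_width: 0.498
```

Run:
```python
from h import *
im=shot("wrist5")
from workcell import r
t=r.get_image("side");np.savez("side5.npz",**t)
cv2.imwrite("pics/side5.png",cv2.resize(t["frame"][240:340,320:440],None,fx=5,fy=5,interpolation=cv2.INTER_CUBIC))
```

```text
5.05 clampTCP [ 0.1193 -0.0642  0.3012] rot [-0.0045  0.0616  0.0227] F_clamp [-0.3065 -0.2001  0.0778] 0.49799972275391924
```

View pics/wrist5.png

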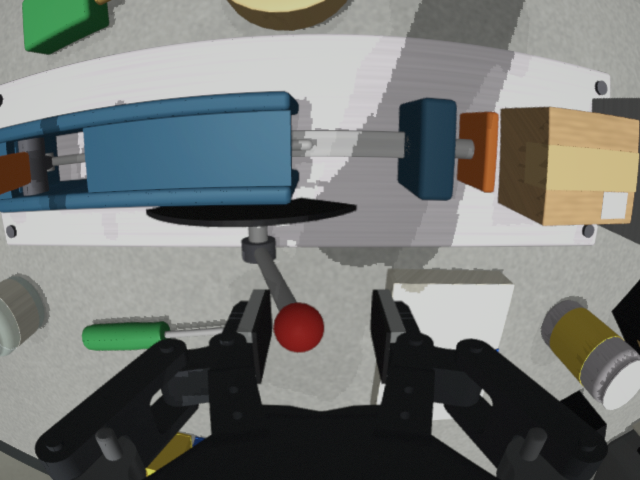

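View pics/side5.png

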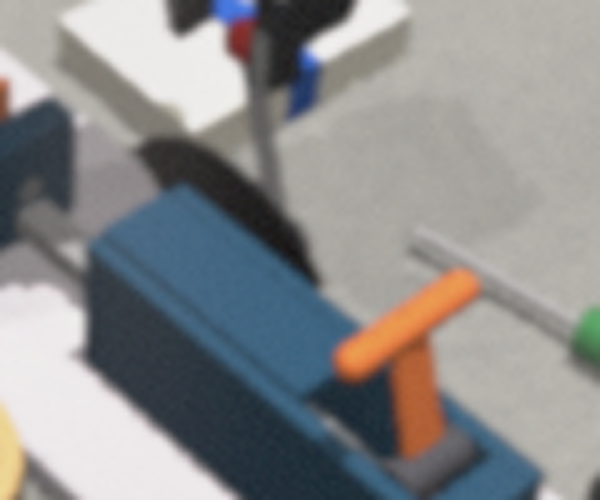

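Run:
```python
from h import *
for n in("wrist3","wrist4","wrist5"):
    d=dict(np.load(n+".npz")); im=d["frame"]
    b,g,rr=[im[...,i].astype(int) for i in range(3)]
    m=((rr>70)&(g<60)&(b<60)&(rr>2*g)).astype(np.uint8); k,l,st,c=cv2.connectedComponentsWithStats(m)
    i=1+np.argmax(st[1:,4]); cc=c[i]
    for y in(-.063,-.065): 
        X=hit(wray(d,*cc),1,y)
        print(n,st[i,4],cc,X)
    for z in(.128,.145):print("   z",hit(wray(d,*cc),2,z), "lean",np.degrees(np.arctan2(hit(wray(d,*cc),2,z)[0]-.081,z-.05)))
d=dict(np.load("wrist5.npz"));print("hub",hit(wray(d,258,249),2,.055))
```

```text
wrist3 559 [284.4275 238.2129] [ 0.0188 -0.063   0.1291]
wrist3 559 [284.4275 238.2129] [ 0.0181 -0.065   0.1226]
   z [ 0.0187 -0.0633  0.128 ] lean -38.60161093711581
   z [ 0.0206 -0.058   0.145 ] lean -32.43966537672471
wrist4 1909 [295.9927 325.924 ] [ 0.0177 -0.063   0.1288]
wrist4 1909 [295.9927 325.924 ] [ 0.0174 -0.065   0.1255]
   z [ 0.0176 -0.0635  0.128 ] lean -39.100673731014645
   z [ 0.0189 -0.0533  0.145 ] lean -33.16143498258948
wrist5 1889 [298.4113 327.1138] [ 0.1109 -0.063   0.1454]
wrist5 1889 [298.4113 327.1138] [ 0.1106 -0.065   0.1421]
   z [ 0.1096 -0.0735  0.128 ] lean 20.16587583397382
   z [ 0.1108 -0.0633  0.145 ] lean 17.43611055071324
hub [ 0.0808 -0.0621  0.055 ]
```

>>> move_arm(targets=[0,0.8,2.5,0,0,0,0.5,0,0.8,2.5,0,0,0,0.5,0,0,0,0,0,0,0.5,0,0,0,0,0,0,0.5])

```text
clock: 5.55
position: [0.538, -0.0207, 0.2997]
ee_rot: [-1.568, -0.116, 0.116]
force: [-0.7, -0.5, 0.1]
gripper_width: 0.499
```

```bash
cat >> h.py <<'E'
def knob(n,z):
    d=dict(np.load(n+".npz")); im=d["frame"]
    b,g,rr=[im[...,i].astype(int) for i in range(3)]
    m=((rr>70)&(g<60)&(b<60)&(rr>2*g)).astype(np.uint8); k,l,st,c=cv2.connectedComponentsWithStats(m)
    i=1+np.argmax(st[1:,4]); X=hit(wray(d,*c[i]),2,z); print(n,st[i,4],c[i],X,"lean",np.degrees(np.arctan2(X[0]-.081,z-.05)))
E
python3 - <<'E'
from h import *
im=shot("wrist6"); knob("wrist6",.1445)
E
```

```text
5.55 clampTCP [ 0.1248 -0.0643  0.2997] rot [0.0039 0.0013 0.0042] F_clamp [-0.4275  0.7605  0.0677] 0.4993026567323872
wrist6 1913 [292.3853 327.0465] [ 0.1141 -0.0629  0.1445] lean 19.31631253636265
```

>>> move_arm(targets=[0,-25,0,0,0,0,0.5,0,-35,0,0,0,0,0.5,20,0,0,0,0,0,0.5,35,0,-10,0,8,0,0.5,31,0,-10,0,0,0,0.5,0,0,0,0,0,0,0.5])

```text
clock: 6.2
position: [0.628, -0.033, 0.3599]
ee_rot: [-1.573, -0.009, 0.003]
force: [-0.0, -1.4, 0.1]
gripper_width: 0.496
```

Run:
```python
from h import *
from workcell import r
im=shot("wrist7"); knob("wrist7",.1445)
print(r.observe()["joint_pos"])
```

```text
6.2 clampTCP [ 0.0995 -0.1515  0.3599] rot [-0.1524  8.0277 -0.1881] F_clamp [-1.3352  0.2265  0.1306] 0.49604463140322735
wrist7 1130 [326.5832  96.7221] [ 0.1143 -0.0632  0.1445] lean 19.398833266808378
[-0.446   0.4216  0.5485  1.7194 -0.2442  1.0692  1.7598]
```

>>> move_arm(targets=[0,0,0,0,8.59,0,0.5,0,0,0,0,8.59,0,0.5,0,0,0,0,8.59,0,0.5,0,0,0,0,8.59,0,0.5,0,0,0,0,8.59,0,0.5,0,0,0,0,8.59,0,0.5,0,0,0,0,8.59,0,0.5,0,0,0,0,8.59,0,0.5,0,0,0,0,8.59,0,0.5,0,0,0,0,8.59,0,0.5,0,0,0,0,8.59,0,0.5,0,0,0,0,8.59,0,0.5,0,0,0,0,8.59,0,0.5,0,0,0,0,8.59,0,0.5,0,0,0,0,8.59,0,0.5,0,0,0,0,8.59,0,0.5,0,0,0,0,8.59,0,0.5,0,10,0,0,8.59,0,0.5,0,20,0,0,8.59,0,0.5,0,15,0,0,8.59,0,0.5])

```text
clock: 8.25
position: [0.6239, -0.0318, 0.3136]
ee_rot: [-0.157, 2.15, -2.144]
force: [-0.2, 1.0, -0.9]
gripper_width: 0.5
```

>>> move_arm(targets=[0,0,0,0,0,0,0.5,0,0,0,0,0,0,0.5])

```text
clock: 8.45
position: [0.6244, -0.0321, 0.3145]
ee_rot: [-0.167, 2.143, -2.141]
force: [0.6, -0.5, 0.7]
gripper_width: 0.5
```

Run:
```python
from h import *
from workcell import r
im=shot("wrist8"); knob("wrist8",.1445)
print(r.observe()["joint_pos"])
```

```text
8.45 clampTCP [ 0.1008 -0.148   0.3145] rot [ -0.1158 179.6404   0.0701] F_clamp [-0.582  -0.565   0.7176] 0.49997565409854966
wrist8 5 [191. 430.] [ 0.172  -0.0683  0.1445] lean 43.93450920033789
[-0.827   0.7335  1.1468  1.7722 -0.7374  1.1391 -0.8565]
```

View pics/wrist8.png

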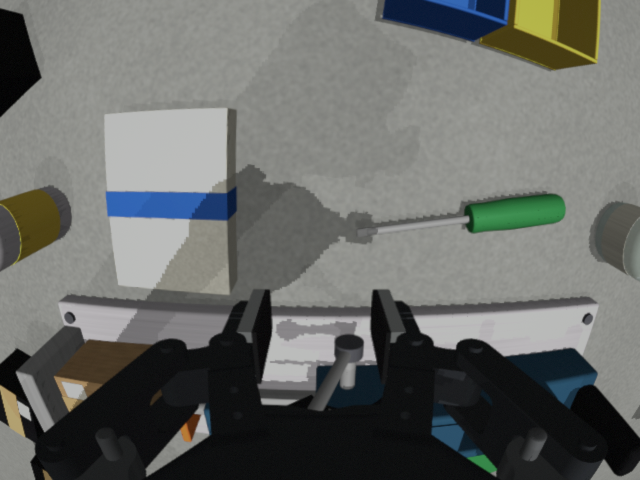

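>>> move_arm(targets=[-11,-17,0,0,0,0,0.5,-11,-18,0,0,0,0,0.5,0,0,0,0,0,-8,0.5,0,0,0,0,0,-8,0.5,0,0,0,0,0,-8,0.5,0,0,0,0,0,-8,0.5,0,0,0,0,0,0,0.5,0,0,0,0,0,0,0.5])

```text
clock: 9.3
position: [0.6471, -0.0293, 0.3504]
ee_rot: [0.706, -1.916, 2.0]
force: [0.7, 0.2, 0.5]
gripper_width: 0.502
```

Run:
```python
from h import *
from workcell import r
im=shot("wrist9"); knob("wrist9",.1445)
```

```text
9.3 clampTCP [ 0.1002 -0.1709  0.3504] rot [-49.1931 172.897   -0.0907] F_clamp [ 0.077  -0.6916  0.5314] 0.501656896794162
wrist9 817 [295.9461 228.7062] [ 0.1136 -0.0661  0.1445] lean 19.041442692567166
```

View pics/wrist9.png

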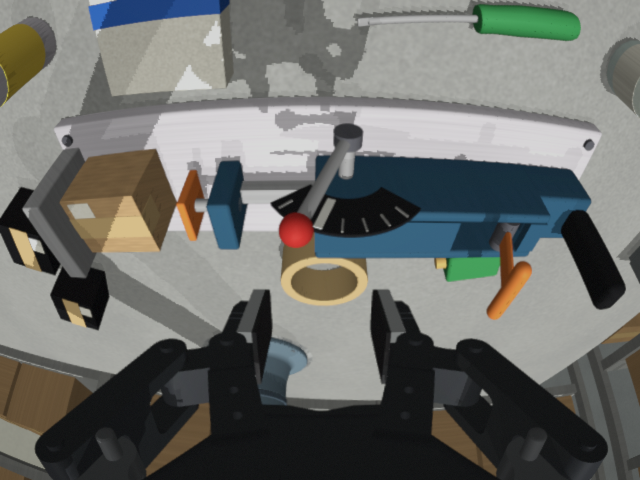

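Run:
```python
from h import *
im=cv2.imread("pics/wrist9.png")
cv2.imwrite("pics/wrist9c.png",cv2.resize(im[110:260,260:440],None,fx=4,fy=4,interpolation=cv2.INTER_CUBIC))
```

```text
(no output)
```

View pics/wrist9c.png

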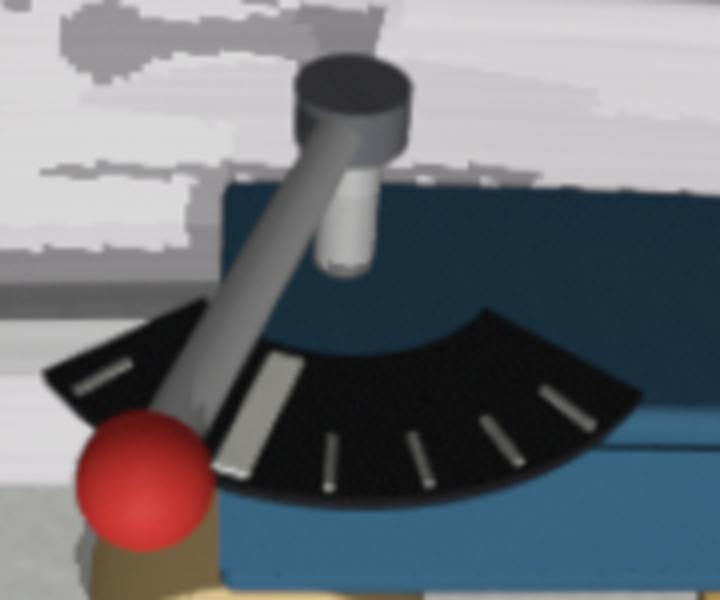

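Run:
```python
from h import *
d=dict(np.load("wrist9.npz"))
f=lambda p:(p[0]/4+260-.4,p[1]/4+110-.4)
L=[("60",(287,360),(235,468)),("75",(130,363),(77,391)),("45",(333,435),(329,490)),("30",(411,434),(430,486)),("15",(485,418),(520,464)),("0",(543,388),(592,428))]
for y in(-.032,-.036,-.040):
    A=0;b=0
    for n,p,q in L:
        P=hit(wray(d,*f(p)),1,y)[[0,2]];Q=hit(wray(d,*f(q)),1,y)[[0,2]]
        v=Q-P;v/=np.linalg.norm(v); M=np.eye(2)-np.outer(v,v);A=A+M;b=b+M@P
        print(y,n,P,Q,"lean",np.degrees(np.arctan2(v[0],v[1])))
    print("centre",np.linalg.solve(A,b))
for y in(-.062,-.064,-.066):
  print("hub",hit(wray(d,*f((335,125))),1,y),"rod",hit(wray(d,*f((178,410))),1,y),"knob",hit(wray(d,295.95,228.7),1,y))
```

```text
-0.032 60 [0.0919 0.0843] [0.1013 0.1113] lean 19.185854025611057
-0.032 75 [0.1206 0.0852] [0.1298 0.0925] lean 51.38144691101418
-0.032 45 [0.0842 0.1034] [0.0854 0.1163] lean 5.282715969255102
-0.032 30 [0.0705 0.103 ] [0.0682 0.1153] lean -10.742857014258544
-0.032 15 [0.0569 0.0989] [0.0519 0.11  ] lean -23.959466106970513
-0.032 0 [0.0451 0.091 ] [0.0375 0.1011] lean -37.01571793421504
centre [0.0789 0.0497]
-0.036 60 [0.0921 0.0886] [0.1013 0.115 ] lean 19.18585402561101
-0.036 75 [0.1202 0.0895] [0.1292 0.0966] lean 51.38144691101442
-0.036 45 [0.0846 0.1073] [0.0857 0.1199] lean 5.282715969255089
-0.036 30 [0.0711 0.1069] [0.0689 0.1189] lean -10.742857014258535
-0.036 15 [0.0578 0.1029] [0.0529 0.1138] lean -23.959466106970464
-0.036 0 [0.0463 0.0951] [0.0389 0.105 ] lean -37.01571793421505
centre [0.0794 0.0547]
-0.04 60 [0.0923 0.0929] [0.1013 0.1187] lean 19.18585402561103
-0.04 75 [0.1198 0.0937] [0.1286 0.1008] lean 51.381446911014294
-0.04 45 [0.0849 0.1111] [0.0861 0.1235] lean 5.282715969255141
-0.04 30 [0.0718 0.1108] [0.0696 0.1225] lean -10.742857014258512
-0.04 15 [0.0587 0.1068] [0.054  0.1175] lean -23.95946610697045
-0.04 0 [0.0475 0.0993] [0.0402 0.1089] lean -37.01571793421499
centre [0.0798 0.0597]
hub [ 0.083  -0.062   0.0517] rod [ 0.1097 -0.062   0.1274] knob [ 0.114  -0.062   0.1408]
hub [ 0.0832 -0.064   0.0547] rod [ 0.1096 -0.064   0.1294] knob [ 0.1138 -0.064   0.1426]
hub [ 0.0834 -0.066   0.0577] rod [ 0.1095 -0.066   0.1314] knob [ 0.1136 -0.066   0.1444]
```

>>> move_arm(targets=[0,-20,0,0,0,8,0.5,0,0,0,0,0,8,0.5,0,0,0,0,0,8,0.5,0,0,0,0,0,8,0.5,0,0,0,-7.5,0,0,0.5,0,0,0,-7.5,0,0,0.5,0,0,0,0,0,0,0.5])

```text
clock: 10.05
position: [0.6562, -0.0302, 0.3684]
ee_rot: [-0.174, 2.417, -1.851]
force: [-0.9, -1.1, -0.2]
gripper_width: 0.497
```

```bash
cat >> h.py <<'E'
def state():
    from workcell import r
    s=r.observe(); R=Ro.from_rotvec(s["ee_rot"]).as_matrix()
    print(s["clock"],"TCPc",w2c(s["position"]),"axisY",RC.T@R[:,1],"zax",RC.T@R[:,2],"grasp",w2c(s["position"]+.155*R[:,1]),"Fc",RC.T@s["force"],s["gripper_width"]); return s,R
E
python3 - <<'E'
from h import *
s,R=state()
t=c2w([-.0993,0,.3557]); print(R.T@(t-s["position"])*1e3)
E
```

```text
10.05 TCPc [ 0.098  -0.1798  0.3684] axisY [ 0.2603 -0.0036 -0.9655] zax [-0.9655  0.0003 -0.2603] grasp [ 0.1384 -0.1804  0.2187] Fc [-0.9807  1.0736 -0.2321] 0.49723015014274485
[179.6176 -39.7996 193.8604]
```

>>> move_arm(targets=[8,-2,9,0,0,0,0.5,16,-4,17,0,0,0,0.5,20,-5,22,0,0,0,0.5,24,-5,26,0,0,0,0.5,24,-5,26,0,0,0,0.5,24,-5,26,0,0,0,0.5,24,-5,26,0,0,0,0.5,20,-4,22,0,0,0,0.5,14,-3,14,0,0,0,0.5,6,-2,6,0,0,0,0.5,0,0,0,0,0,0,0.5,0,0,0,0,0,0,0.5])

```text
clock: 11.25
position: [0.5098, -0.249, 0.3552]
ee_rot: [-0.184, 2.414, -1.852]
force: [0.5, -0.3, -0.5]
gripper_width: 0.501
```

Run:
```python
from h import *
s,R=state(); shot("wrist10")
```

```text
11.25 TCPc [-0.0969 -0.0028  0.3552] axisY [ 0.2587  0.0009 -0.966 ] zax [-0.966  -0.005  -0.2587] grasp [-0.0568 -0.0027  0.2054] Fc [-0.4158 -0.4795 -0.5365] 0.5006378374226521
11.25 clampTCP [-0.0969 -0.0028  0.3552] rot [ -0.0181 178.173   23.4428] F_clamp [-0.4158 -0.4795 -0.5365] 0.5006378374226521
```

View pics/wrist10.png

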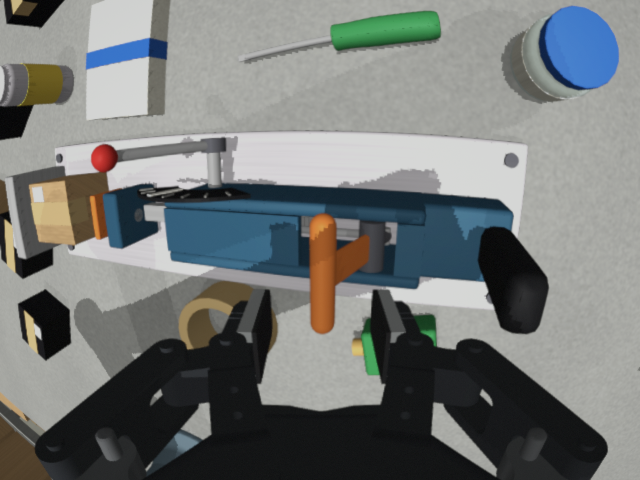

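>>> move_arm(targets=[0,8,0,0,0,0,0.5,3,14,0,0,0,0,0.5,0,16,0,0,0,0,0.5,0,14,0,0,0,0,0.5,0,6,0,0,0,0,0.5,0,0,0,0,0,0,0.35,0,0,0,0,0,0,0.3,0,0,0,0,0,0,0.3])

```text
clock: 12.1
position: [0.504, -0.2361, 0.2998]
ee_rot: [-0.181, 2.414, -1.854]
force: [0.5, -0.1, -0.4]
gripper_width: 0.298
```

Run:
```python
from h import *
s,R=state(); shot("wrist11")
```

```text
12.1 TCPc [-0.0833  0.0011  0.2998] axisY [ 0.2583 -0.0003 -0.9661] zax [-0.9661 -0.003  -0.2583] grasp [-0.0433  0.001   0.1501] Fc [-0.1343 -0.4657 -0.4268] 0.2975072317953321
12.1 clampTCP [-0.0833  0.0011  0.2998] rot [  0.0643 178.302   23.4223] F_clamp [-0.1343 -0.4657 -0.4268] 0.2975072317953321
```

View pics/wrist11.png

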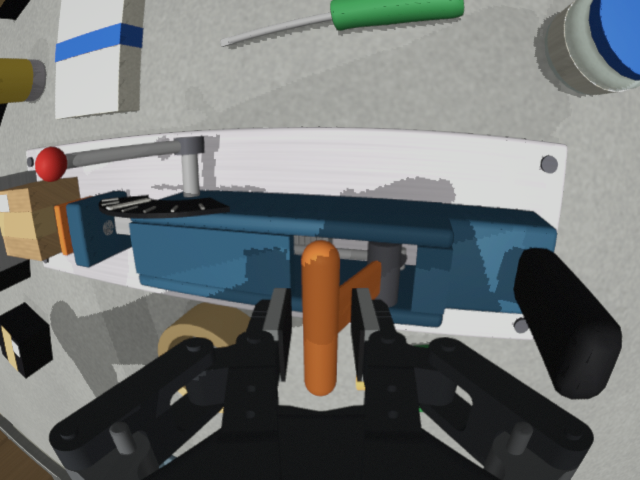

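Run:
```python
from h import *
d=dict(np.load("wrist11.npz")); D=d["depth"];f,cx,cy=cam(d);M=d["mount"]
print(D.min(),D.max(),(D==0).mean())
P=[]
for v in range(300,470,4):
    for u in range(340,600,4):
        z=D[v,u]
        if z<=0: continue
        x,y=u-cx,v-cy;rr=np.hypot(x,y);a=rr/f
        c=np.array([np.tan(a)*x/rr,np.tan(a)*y/rr,1])*z
        t=(M@np.r_[c,1])[:3]*1e3
        if t[1]<178 and t[2]>5 and t[0]>-60: P.append(np.r_[t,u,v])
P=np.array(P)
R=Ro.from_rotvec(d["rot"]).as_matrix()
for y0 in range(20,180,10):
    m=(P[:,1]>=y0)&(P[:,1]<y0+10)
    if m.any(): q=P[m]; i=np.argmax(q[:,2]); print(y0,m.sum(),"maxz",q[i])
h=np.array([w2c(d["pos"]+R@(p[:3]/1e3)) for p in P]); 
# clearance metric: as grasp moves -42mm, lowest points with x<-.136+.045
m=(np.abs(h[:,1])<.03)&(h[:,0]<-.085)&(P[:,1]<150)
i=np.argsort(h[m][:,2])[:12]; print(np.c_[h[m][i],P[m][i][:,3:]])
```

```text
0.0 1.7651452 0.0041015625
70 244 maxz [-10.6428  79.5592  66.1004 592.     432.    ]
80 393 maxz [-11.0608  84.2587  64.7902 580.     420.    ]
90 300 maxz [-11.9106  91.1319  60.4256 556.     404.    ]
100 217 maxz [-10.4561 100.8692  56.8529 528.     388.    ]
110 346 maxz [ 13.5444 114.848  102.9133 592.     396.    ]
120 211 maxz [-17.2718 129.498  102.7448 596.     308.    ]
130 120 maxz [-15.5101 138.8668 111.163  596.     300.    ]
140 78 maxz [-14.5981 142.8718  98.5954 568.     300.    ]
150 60 maxz [ 14.5616 156.5321  98.6294 536.     344.    ]
160 43 maxz [  2.8009 169.9732 100.5968 532.     308.    ]
170 19 maxz [  3.6623 175.86   101.7813 528.     304.    ]
[[ -0.1366   0.0102   0.1313 540.     344.    ]
 [ -0.1369  -0.0094   0.1314 552.     304.    ]
 [ -0.1359  -0.0058   0.1317 548.     312.    ]
 [ -0.136    0.0019   0.1318 544.     328.    ]
 [ -0.1382  -0.0115   0.1318 556.     300.    ]
 [ -0.1372   0.0136   0.1325 540.     352.    ]
 [ -0.1366   0.0115   0.1326 540.     348.    ]
 [ -0.136   -0.0044   0.1327 548.     316.    ]
 [ -0.1361   0.0032   0.1328 544.     332.    ]
 [ -0.137   -0.0067   0.1334 552.     312.    ]
 [ -0.1361  -0.003    0.1335 548.     320.    ]
 [ -0.1365  -0.0086   0.1335 552.     308.    ]]
```

>>> move_arm(targets=[0,-1.3,4.8,0,0,0,0.3,0,-1.3,4.8,0,0,0,0.3,0,-1.3,4.8,0,0,0,0.3,0,-1.3,4.8,0,0,0,0.3,0,-1.3,4.8,0,0,0,0.3,0,-1.3,4.8,0,0,0,0.3,0,-1.3,4.8,0,0,0,0.3,0,-1.3,4.8,0,0,0,0.3,0,0,0,0,0,0,0.3])

```text
clock: 13.05
position: [0.5103, -0.2743, 0.2997]
ee_rot: [-0.183, 2.419, -1.847]
force: [-1.2, 4.3, 5.4]
gripper_width: 0.302
```

Run:
```python
from h import *
s,R=state(); shot("wrist12")
```

```text
13.05 TCPc [-0.1219  0.0005  0.2997] axisY [ 0.2636  0.0002 -0.9646] zax [-0.9646 -0.0041 -0.2636] grasp [-0.0811  0.0005  0.1502] Fc [4.4353 0.597  5.3996] 0.3022301564855884
13.05 clampTCP [-0.1219  0.0005  0.2997] rot [  0.0343 178.1692  23.9052] F_clamp [4.4353 0.597  5.3996] 0.3022301564855884
```

View pics/wrist12.png

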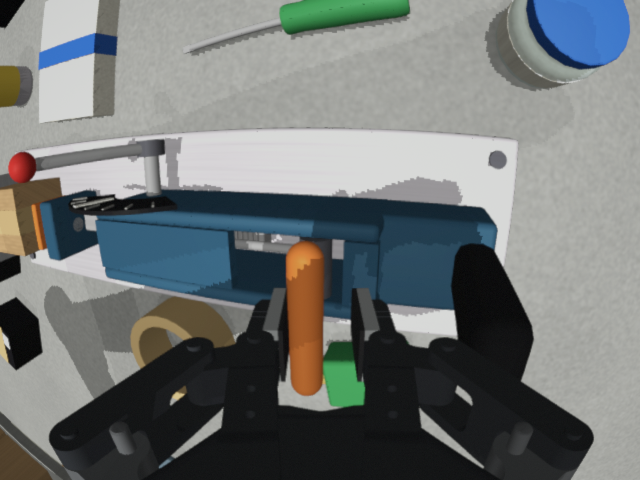

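Run:
```python
from h import *
for n,u,v in(("wrist10",140,215),("wrist11",108,228),("wrist12",78,225)):
    d=dict(np.load(n+".npz")); print(n,hit(wray(d,u,v),1,0))
a=cv2.imread("pics/wrist11.png")[160:290,0:200];b=cv2.imread("pics/wrist12.png")[160:290,0:200]
cv2.imwrite("pics/c12.png",np.vstack([cv2.resize(x,None,fx=2.2*1.5,fy=2.2,interpolation=cv2.INTER_CUBIC) for x in(a,b)]))
```

```text
wrist10 [0.1622 0.     0.0598]
wrist11 [0.1633 0.     0.0599]
wrist12 [0.1689 0.     0.061 ]
```

View pics/c12.png

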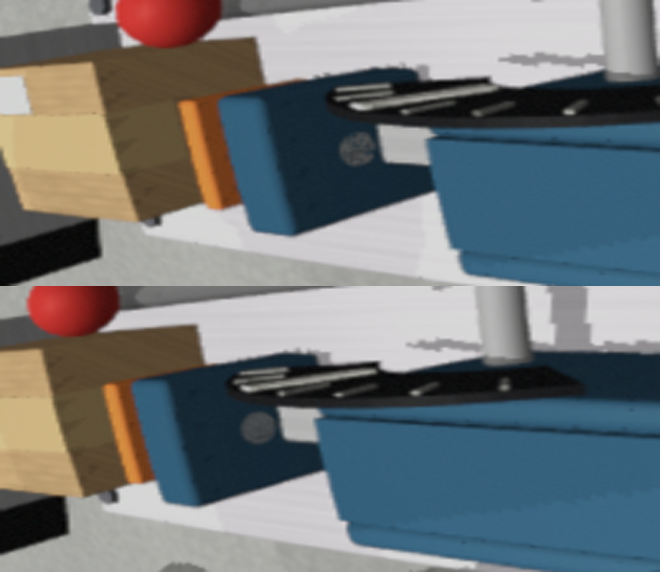

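>>> move_arm(targets=[0,2.1,-7.7,0,0,0,0.3,0,2.1,-7.7,0,0,0,0.3,0,2.1,-7.7,0,0,0,0.3,0,2.1,-7.7,0,0,0,0.3,0,2.0,-7.6,0,0,0,0.3,0,0,0,0,0,0,0.3,0,-2.1,7.7,0,0,0,0.3,0,-2.1,7.7,0,0,0,0.3,0,-2.1,7.7,0,0,0,0.3,0,-2.1,7.7,0,0,0,0.3,0,-2.5,9.1,0,0,0,0.3,0,0,0,0,0,0,0.3])

```text
clock: 14.3
position: [0.5107, -0.2761, 0.2998]
ee_rot: [-0.182, 2.42, -1.846]
force: [-0.5, 4.6, 6.2]
gripper_width: 0.301
```

```bash
cat >> h.py <<'E'
def crop(n):
    im=cv2.imread(f"pics/{n}.png")[160:300,0:160]
    cv2.imwrite(f"pics/{n}c.png",cv2.resize(im,None,fx=4.5,fy=4,interpolation=cv2.INTER_CUBIC))
E
python3 - <<'E'
from h import *
s,R=state(); shot("wrist13");crop("wrist13")
E
```

```text
14.3 TCPc [-0.1238  0.0003  0.2998] axisY [ 0.2645 -0.0004 -0.9644] zax [-0.9644 -0.0035 -0.2645] grasp [-0.0828  0.0003  0.1503] Fc [ 4.6663 -0.2251  6.1532] 0.30139903597016227
14.3 clampTCP [-0.1238  0.0003  0.2998] rot [  0.08   178.195   23.9959] F_clamp [ 4.6663 -0.2251  6.1532] 0.30139903597016227
```

View pics/wrist13c.png

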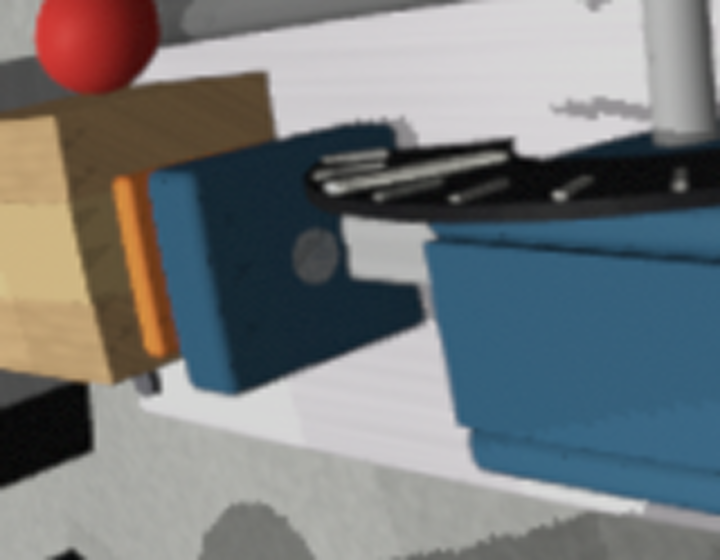

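Run:
```python
from h import *
for n,u,v in(("wrist11",358/3.3,160+149/2.2),("wrist12",258/3.3,160+(428-286)/2.2),("wrist13",70.2,224.2)):
    d=dict(np.load(n+".npz")); print(n,hit(wray(d,u,v),1,0))
# housing front edge check at z .093: 
d=dict(np.load("wrist13.npz"));print(hit(wray(d,430/4.5,160+240/4),2,.093))
```

```text
wrist11 [0.1635 0.     0.0591]
wrist12 [0.1702 0.     0.0598]
wrist13 [0.1814 0.     0.0604]
[ 0.101  -0.0169  0.093 ]
```

>>> move_arm(targets=[0,2.1,-7.7,0,0,0,0.3,0,2.1,-7.7,0,0,0,0.3,0,2.1,-7.7,0,0,0,0.3,0,2.1,-7.7,0,0,0,0.3,0,2.5,-9.1,0,0,0,0.3,0,0,0,0,0,0,0.3,0,-2.1,7.7,0,0,0,0.3,0,-2.1,7.7,0,0,0,0.3,0,-2.1,7.7,0,0,0,0.3,0,-2.1,7.7,0,0,0,0.3,0,-2.5,9.1,0,0,0,0.3,0,0,0,0,0,0,0.3])

```text
clock: 15.55
position: [0.5106, -0.276, 0.2997]
ee_rot: [-0.182, 2.421, -1.844]
force: [-0.7, 5.5, 5.5]
gripper_width: 0.3
```

Run:
```python
from h import *
s,R=state(); shot("wrist14");crop("wrist14")
```

```text
15.55 TCPc [-0.1237  0.0004  0.2997] axisY [ 0.2656 -0.0002 -0.9641] zax [-0.9641 -0.0037 -0.2656] grasp [-0.0825  0.0003  0.1503] Fc [ 5.5203 -0.085   5.4654] 0.3000339694739166
15.55 clampTCP [-0.1237  0.0004  0.2997] rot [  0.0595 178.172   24.0917] F_clamp [ 5.5203 -0.085   5.4654] 0.3000339694739166
```

View pics/wrist14c.png

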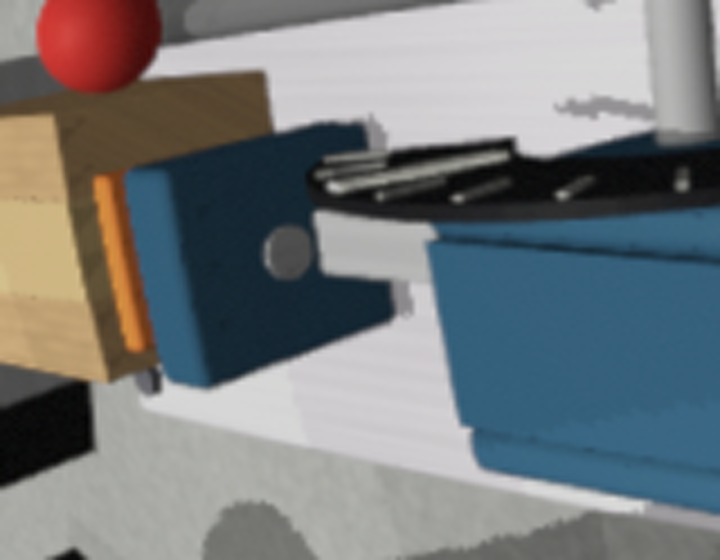

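Run:
```python
from h import *
d13=dict(np.load("wrist13.npz"));d=dict(np.load("wrist14.npz"))
print(hit(wray(d,288/4.5,160+252/4),1,0))
# jaw head far-top corner z .085
for dd,p in((d13,(150,170)),(d,(128,168))): print("jaw front top edge",hit(wray(dd,p[0]/4.5,160+p[1]/4),2,.085))
for dd,p in((d13,(115,178)),(d,(95,176))): print("pad front top",hit(wray(dd,p[0]/4.5,160+p[1]/4),2,.078))
for dd,p in((d13,(265,72)),(d,(264,72)),(d13,(55,115)),(d,(52,115))): print("carton back top",hit(wray(dd,p[0]/4.5,160+p[1]/4),2,.085))
```

```text
[0.1939 0.     0.0595]
jaw front top edge [ 0.204  -0.0256  0.085 ]
jaw front top edge [ 0.2146 -0.0256  0.085 ]
pad front top [ 0.2332 -0.0213  0.078 ]
pad front top [ 0.2441 -0.0214  0.078 ]
carton back top [ 0.1543 -0.047   0.085 ]
carton back top [ 0.1554 -0.0469  0.085 ]
carton back top [ 0.2453 -0.0384  0.085 ]
carton back top [ 0.248  -0.0382  0.085 ]
```

>>> move_arm(targets=[0,2.1,-7.7,0,0,0,0.3,0,2.1,-7.7,0,0,0,0.3,0,2.1,-7.7,0,0,0,0.3,0,2.1,-7.7,0,0,0,0.3,0,2.5,-9.1,0,0,0,0.3,0,0,0,0,0,0,0.3,0,-2.1,7.7,0,0,0,0.3,0,-2.1,7.7,0,0,0,0.3,0,-2.1,7.7,0,0,0,0.3,0,-1.3,4.8,0,0,0,0.3,0,-1.3,4.8,0,0,0,0.3,0,-1.3,4.8,0,0,0,0.3,0,-0.7,2.4,0,0,0,0.3,0,0,0,0,0,0,0.3])

```text
clock: 17.0
position: [0.5106, -0.2746, 0.3]
ee_rot: [-0.185, 2.425, -1.839]
force: [-2.2, 7.2, 8.5]
gripper_width: 0.3
```

Run:
```python
from h import *
s,R=state(); shot("wrist15");crop("wrist15")
```

```text
17.0 TCPc [-0.1223  0.0002  0.3   ] axisY [ 0.2696  0.0008 -0.963 ] zax [-0.963  -0.005  -0.2696] grasp [-0.0806  0.0003  0.1507] Fc [7.4154 1.0974 8.5258] 0.30038817895164605
17.0 clampTCP [-0.1223  0.0002  0.3   ] rot [ -0.0099 178.0392  24.453 ] F_clamp [7.4154 1.0974 8.5258] 0.30038817895164605
```

View pics/wrist15c.png

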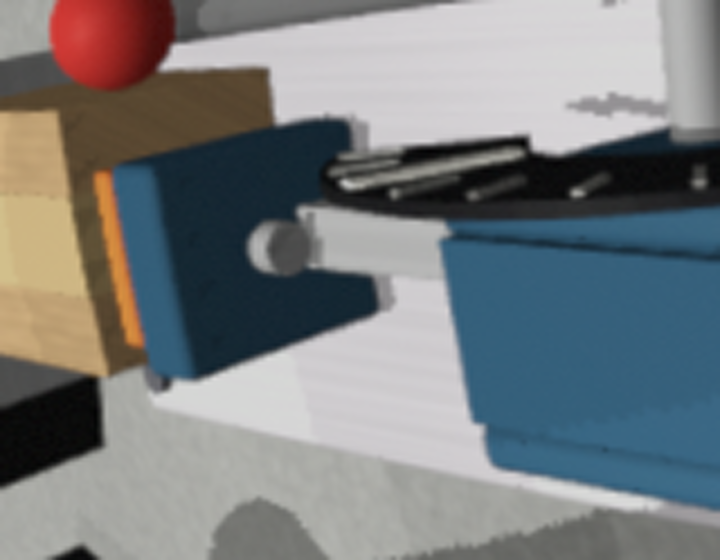

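Run:
```python
from h import *
g=lambda dd,p,a,v:hit(wray(dd,p[0]/4.5,160+p[1]/4),a,v)
for n,jf,st,pf,cb in(("wrist13",(150,170),(316,257),(115,178),(55,115)),("wrist14",(128,168),(288,252),(95,176),(52,115)),("wrist15",(115,165),(290,250),(95,172),(60,110))):
    d=dict(np.load(n+".npz")); J=g(d,jf,2,.085)[0]; S=g(d,st,2,.0585)[0]
    print(n,"jawfront",J,"stem",S,"diff",J-S,"pad",g(d,pf,2,.078)[0],"carton",g(d,cb,2,.085)[0])
from workcell import r
for n in("side","top"):
    im=r.get_image(n); cv2.imwrite(f"pics/{n}15.png",im["frame"])
a=cv2.imread("pics/top15.png")[210:290,250:400]; b=cv2.imread("pics/side15.png")[200:310,240:360]
cv2.imwrite("pics/t15.png",cv2.resize(a,None,fx=5,fy=5,interpolation=cv2.INTER_CUBIC));cv2.imwrite("pics/s15.png",cv2.resize(b,None,fx=5,fy=5,interpolation=cv2.INTER_CUBIC))
```

```text
wrist13 jawfront 0.20400822652357395 stem 0.18405025174366832 diff 0.01995797477990563 pad 0.23323176581428942 carton 0.2453035668544332
wrist14 jawfront 0.2146327881786347 stem 0.1954845230646691 diff 0.019148265113965612 pad 0.24409550003907368 carton 0.2479572831083874
wrist15 jawfront 0.2257317209819381 stem 0.19917819199725695 diff 0.026553528984681163 pad 0.2493496649511477 carton 0.24907405628260576
```

View pics/t15.png

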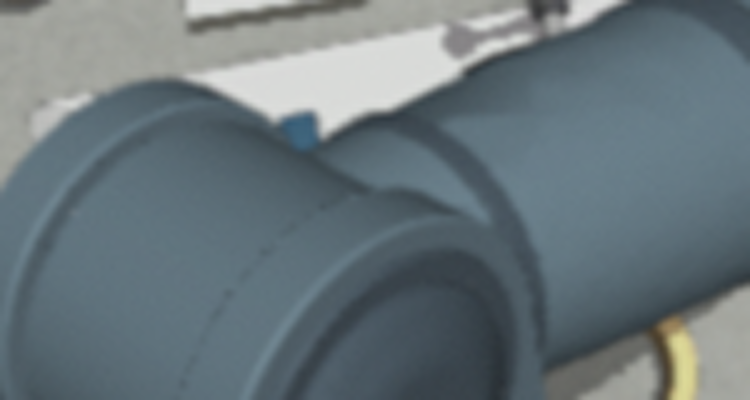

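View pics/s15.png

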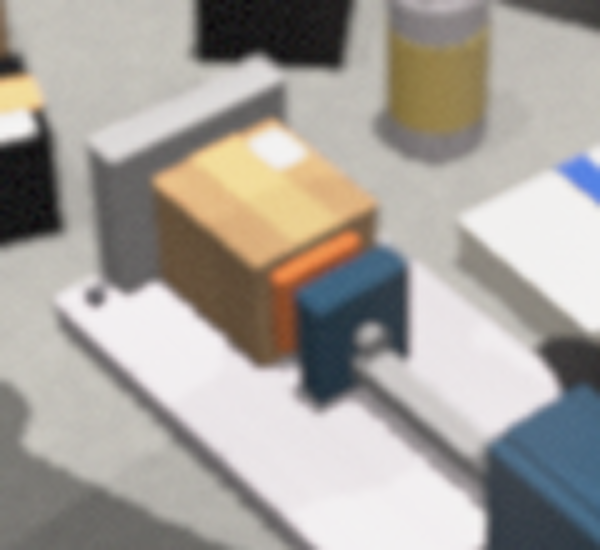

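Run:
```python
from h import *
a=cv2.imread("pics/side0.png")[215:290,250:330]; b=cv2.imread("pics/side15.png")[215:290,250:330]
cv2.imwrite("pics/s0_15.png",np.hstack([cv2.resize(x,None,fx=5,fy=5,interpolation=cv2.INTER_CUBIC) for x in(a,b)]))
S=dict(np.load("side0.npz"))
for cx_ in(.248,.255):
    for p in([cx_,.035,.085],[cx_,-.035,.085],[cx_+.08,.035,.085],[cx_,.035,.02]):
        u,v=proj(S,c2w(p)); print(cx_,p,(u-250)*5,(v-215)*5)
```

```text
0.248 [0.248, 0.035, 0.085] 203.06245397664412 201.6422295806649
0.248 [0.248, -0.035, 0.085] 326.8242726905527 135.12681595580233
0.248 [0.328, 0.035, 0.085] 97.31907488191723 111.29694960783212
0.248 [0.248, 0.035, 0.02] 208.82422090348882 307.638505763652
0.255 [0.255, 0.035, 0.085] 193.46230060633985 193.44002768918443
0.255 [0.255, -0.035, 0.085] 317.0713731988761 127.39655404197862
0.255 [0.335, 0.035, 0.085] 88.46441970576137 103.73168823826646
0.255 [0.255, 0.035, 0.02] 199.5496767323158 299.36349052134716
```

View pics/s0_15.png

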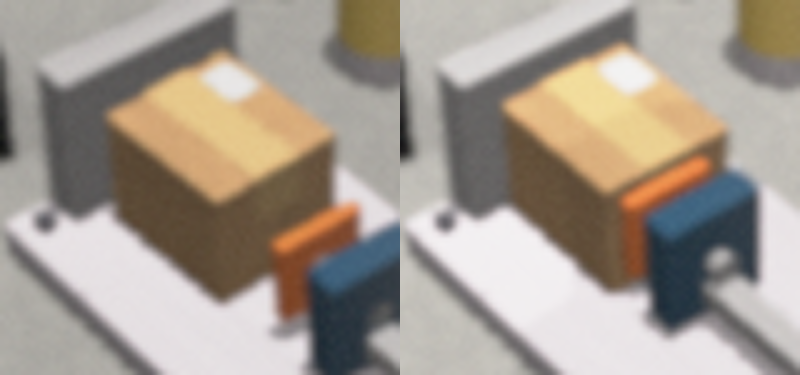

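>>> move_arm(targets=[0,2.2,-8,0,0,0,0.3,0,2.2,-8,0,0,0,0.3,0,2.2,-8,0,0,0,0.3,0,2.2,-8,0,0,0,0.3,0,2.1,-7.9,0,0,0,0.3,0,0,0,0,0,0,0.3,0,0,0,0,0,0,0.3])

```text
clock: 17.85
position: [0.5036, -0.236, 0.2993]
ee_rot: [-0.182, 2.414, -1.855]
force: [-0.2, -0.8, 0.1]
gripper_width: 0.298
```

Run:
```python
from h import *
s,R=state(); shot("wrist16");crop("wrist16")
```

```text
17.85 TCPc [-0.0831  0.0015  0.2993] axisY [ 0.2578  0.0007 -0.9662] zax [-0.9662 -0.0027 -0.2578] grasp [-0.0431  0.0016  0.1496] Fc [-0.8026  0.292   0.1094] 0.298041030549585
17.85 clampTCP [-0.0831  0.0015  0.2993] rot [ -0.0347 178.3131  23.3764] F_clamp [-0.8026  0.292   0.1094] 0.298041030549585
```

View pics/wrist16.png

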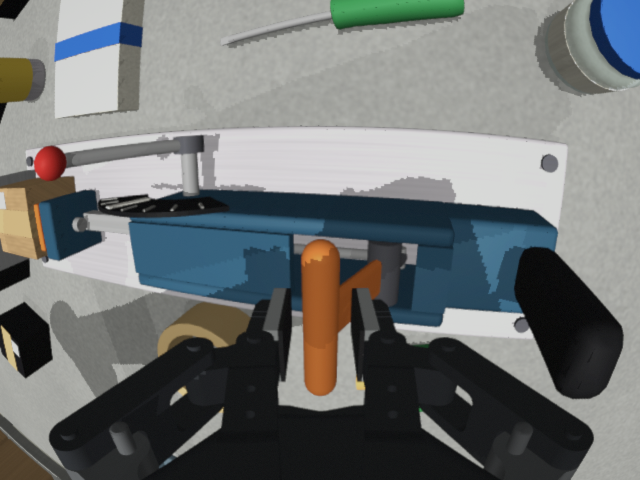

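View pics/wrist16c.png

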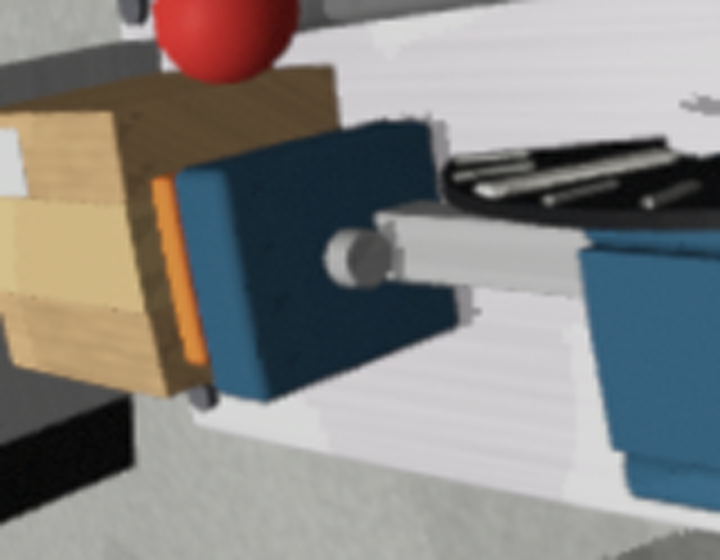

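>>> move_arm(targets=[0,-1.1,4.1,0,0,0,0.3,0,-1.1,4.1,0,0,0,0.3,0,-1.1,4.1,0,0,0,0.3,0,-1.1,4.1,0,0,0,0.3,0,0,0,0,0,0,0.3])

```text
clock: 18.4
position: [0.5067, -0.2516, 0.2993]
ee_rot: [-0.184, 2.42, -1.847]
force: [-0.9, 5.5, 5.7]
gripper_width: 0.3
```

Run:
```python
from h import *
s,R=state(); shot("wrist17");crop("wrist17")
```

```text
18.4 TCPc [-0.099   0.0007  0.2993] axisY [ 0.2638  0.0009 -0.9646] zax [-0.9646 -0.0038 -0.2638] grasp [-0.0581  0.0008  0.1498] Fc [5.5367 0.0676 5.7052] 0.30013521468720183
18.4 clampTCP [-0.099   0.0007  0.2993] rot [ -0.0316 178.1762  23.9251] F_clamp [5.5367 0.0676 5.7052] 0.30013521468720183
```

View pics/wrist17c.png

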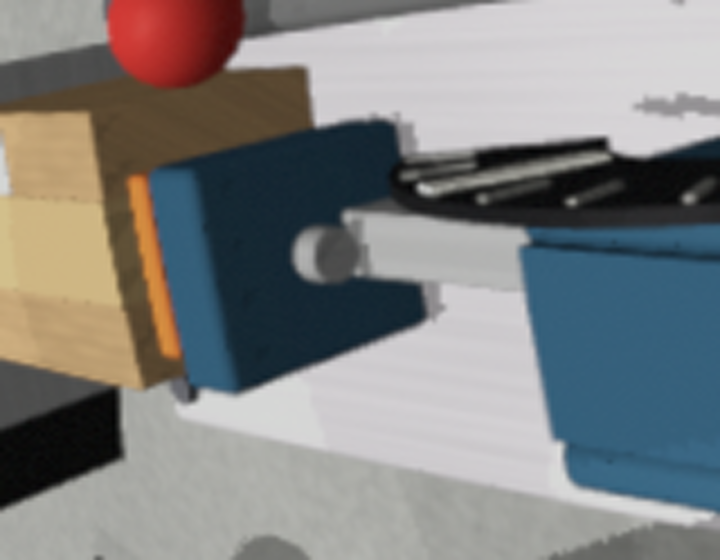

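>>> move_arm(targets=[0,-0.8,3,0,0,0,0.3,0,-0.8,3,0,0,0,0.3,0,-0.5,2,0,0,0,0.3,0,0,0,0,0,0,0.3])

```text
clock: 18.85
position: [0.5079, -0.2579, 0.2997]
ee_rot: [-0.187, 2.426, -1.837]
force: [-3.5, 10.6, 10.8]
gripper_width: 0.296
```

Run:
```python
from h import *
s,R=state(); shot("wrist18");crop("wrist18")
```

```text
18.85 TCPc [-0.1054  0.0004  0.2997] axisY [ 0.2711  0.0022 -0.9626] zax [-0.9625 -0.0057 -0.2711] grasp [-0.0633  0.0008  0.1505] Fc [10.9573  1.8631 10.7989] 0.29569506261977707
18.85 clampTCP [-0.1054  0.0004  0.2997] rot [ -0.1235 177.9675  24.5827] F_clamp [10.9573  1.8631 10.7989] 0.29569506261977707
```

View pics/wrist18c.png

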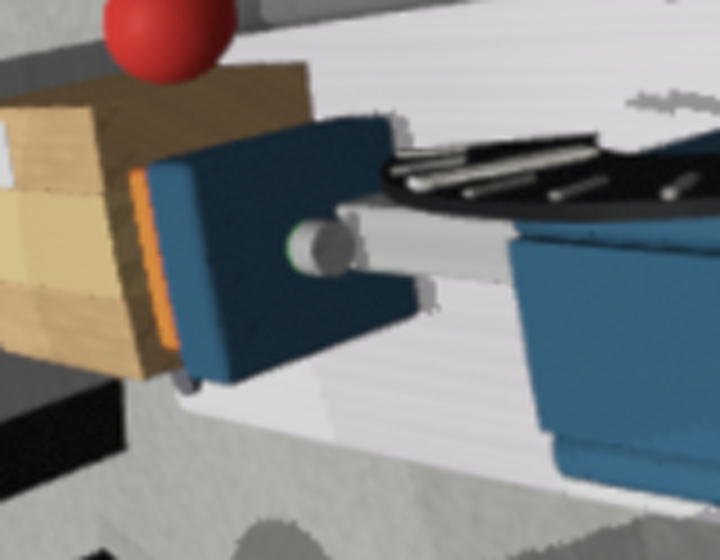

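>>> move_arm(targets=[0,-0.8,3,0,0,0,0.3,0,-0.5,2,0,0,0,0.3,0,-0.5,2,0,0,0,0.3,0,0,0,0,0,0,0.3,0,0,0,0,0,0,0.3])

```text
clock: 19.4
position: [0.5091, -0.2649, 0.2999]
ee_rot: [-0.187, 2.426, -1.837]
force: [-3.7, 10.0, 12.0]
gripper_width: 0.305
```

Run:
```python
from h import *
s,R=state(); shot("wrist19");crop("wrist19")
```

```text
19.4 TCPc [-0.1125  0.0003  0.2999] axisY [ 0.2711  0.0017 -0.9625] zax [-0.9625 -0.0061 -0.2711] grasp [-0.0705  0.0005  0.1508] Fc [10.4599  2.1747 12.0245] 0.30475250785067387
19.4 clampTCP [-0.1125  0.0003  0.2999] rot [ -0.08   177.9514  24.5835] F_clamp [10.4599  2.1747 12.0245] 0.30475250785067387
```

View pics/wrist19c.png

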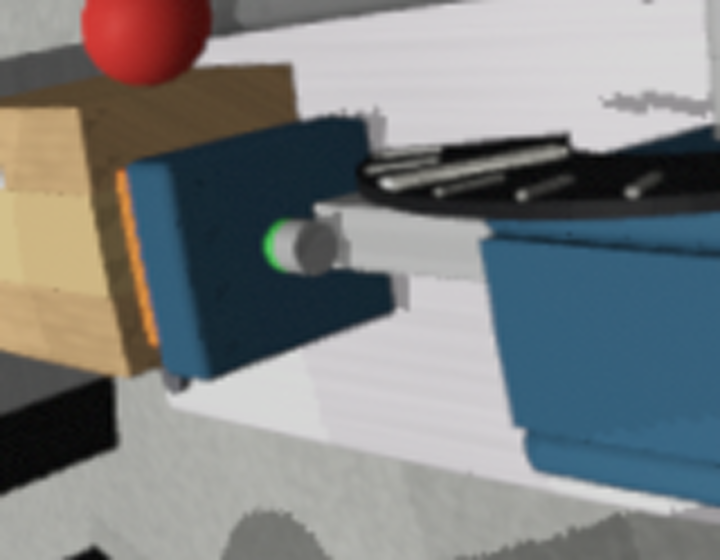

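>>> move_arm(targets=[0,0,0,0,0,0,0.3,0,0,0,0,0,0,0.3,0,0,0,0,0,0,0.3,0,0,0,0,0,0,0.3,0,0,0,0,0,0,0.3,0,0,0,0,0,0,0.3,0,0,0,0,0,0,0.3,0,0,0,0,0,0,0.3,0,0,0,0,0,0,0.3,0,0,0,0,0,0,0.3])

```text
clock: 20.45
position: [0.5091, -0.2649, 0.3]
ee_rot: [-0.187, 2.426, -1.837]
force: [-3.1, 9.7, 12.3]
gripper_width: 0.303
```

Run:
```python
from h import *
s,R=state(); im=shot("wrist20");knob("wrist20",.144)
cv2.imwrite("pics/w20c.png",cv2.resize(im[190:250,20:110],None,fx=8,fy=8,interpolation=cv2.INTER_CUBIC))
```

```text
20.45 TCPc [-0.1125  0.0003  0.3   ] axisY [ 0.2711  0.0017 -0.9626] zax [-0.9625 -0.0062 -0.2711] grasp [-0.0705  0.0005  0.1508] Fc [10.0877  1.6057 12.3389] 0.3033732987849012
20.45 clampTCP [-0.1125  0.0003  0.3   ] rot [ -0.079  177.9469  24.5783] F_clamp [10.0877  1.6057 12.3389] 0.3033732987849012
wrist20 630 [ 32.9952 165.1508] [ 0.1116 -0.0632  0.144 ] lean 18.0520931462027
```

View pics/w20c.png

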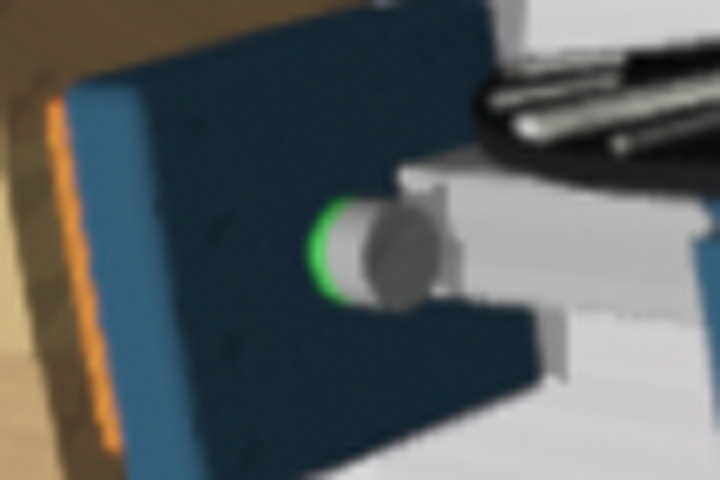

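View pics/wrist20.png

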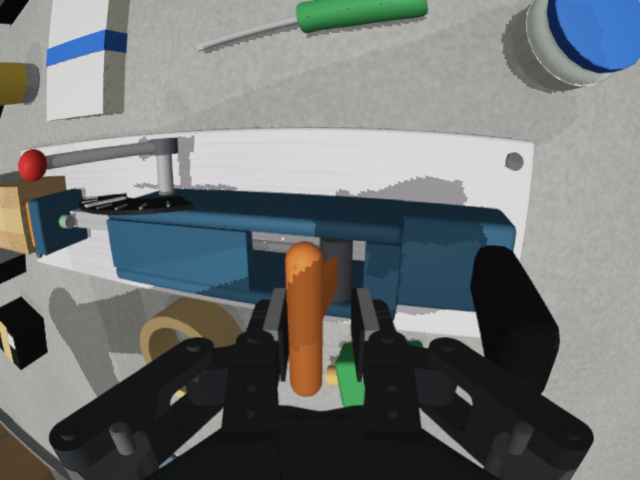

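Run:
```python
from h import *
for n,v0,u0 in(("wrist16",224,66),("wrist18",222,58),("wrist19",221,52),("wrist20",221,52)):
    im=np.load(n+".npz")["frame"]
    for v in(v0-1,v0,v0+1): print(n,v,[tuple(int(x) for x in im[v,u]) for u in range(u0,u0+26)])
```

```text
wrist16 223 [(51, 40, 22), (51, 39, 22), (51, 39, 22), (50, 38, 19), (51, 39, 21), (61, 52, 39), (119, 116, 110), (171, 172, 171), (175, 176, 176), (174, 175, 175), (167, 168, 167), (98, 99, 99), (71, 72, 71), (70, 71, 71), (70, 70, 70), (74, 75, 74), (75, 76, 75), (75, 75, 75), (74, 74, 74), (75, 75, 75), (79, 79, 79), (102, 103, 102), (115, 116, 116), (132, 133, 133), (172, 174, 173), (176, 177, 177)]
wrist16 224 [(51, 40, 22), (51, 38, 21), (50, 39, 22), (50, 38, 19), (49, 37, 19), (69, 61, 51), (135, 134, 130), (172, 172, 172), (176, 177, 176), (175, 175, 175), (160, 160, 160), (92, 93, 93), (68, 68, 68), (68, 69, 68), (70, 71, 71), (74, 74, 75), (75, 75, 75), (74, 75, 75), (76, 75, 76), (76, 76, 76), (80, 79, 80), (103, 104, 103), (116, 117, 117), (134, 136, 135), (173, 174, 173), (176, 178, 177)]
wrist16 225 [(50, 40, 21), (50, 39, 21), (50, 37, 19), (51, 39, 20), (51, 38, 19), (62, 53, 40), (120, 117, 111), (169, 170, 169), (173, 174, 174), (173, 173, 173), (160, 161, 160), (88, 89, 88), (67, 67, 67), (70, 70, 70), (74, 75, 74), (76, 76, 76), (76, 76, 77), (77, 77, 77), (76, 7
[... 3080 characters left out ...]
, (88, 189, 75), (126, 190, 119), (172, 178, 172), (175, 176, 175), (176, 176, 176), (170, 171, 171), (114, 114, 114), (73, 74, 73), (68, 68, 68), (71, 72, 72), (74, 74, 74), (75, 74, 75), (75, 76, 76), (76, 76, 76), (77, 77, 78), (81, 81, 81), (106, 106, 106), (115, 115, 115), (131, 132, 132)]
wrist20 222 [(51, 40, 22), (50, 39, 22), (50, 39, 22), (52, 39, 24), (51, 38, 21), (51, 41, 22), (57, 94, 34), (87, 188, 73), (121, 191, 113), (169, 176, 169), (173, 174, 174), (173, 174, 173), (168, 169, 169), (110, 111, 111), (72, 72, 72), (70, 71, 70), (75, 75, 75), (76, 75, 76), (76, 76, 77), (77, 77, 77), (76, 76, 76), (77, 77, 78), (82, 82, 82), (108, 109, 109), (117, 118, 117), (133, 134, 134)]
```

Run:
```python
from workcell import r
print(r.hand_in())
```

```text
the job is handed in; nothing more can be done
None
```

The lever is at the 60° mark and the carton is clamped against the stop. The stem showed green and no red, and the job was handed in at about 20.5 s with the trigger still held squeezed.

- **Lever:** I pushed the knob over with an open finger pad. A wrist picture from the lever's side put the lever at about 59–60°. The white mark itself measured 59–60° in the same picture. A later, much more oblique view read about 58°. I put that down to the angle, since nothing touched the lever in between.
- **Trigger:** I caged the bar between the pads and made five pumps with checks between them. These moved the jaw forward, and the carton slid about 7 mm until it met the stop. The sixth squeeze was made in small steps and then held.
- **Pressure:** In the last pictures the green ring showed on the stem, with about 11 mm pushed out (green runs from 8 to 13.5 mm). It stayed the same over 1 s of holding.
- **Forces:** The highest force in the checks along x (the squeeze direction) was about 11 N. A vertical push of about 12 N also showed at the end, probably the bar rubbing on the tilted pad.
- **Stop contact:** One oblique wrist reading put the carton about 6 mm short of the stop. The side camera showed the full 7 mm of travel, and the plunger load rose above what the carton slides at, so I took it as seated.
- **Bystanders:** The gripper did not go near the carton, jaw or other things, and none of them looked disturbed in the views I had.

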